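# Clamp the gel tray in its casting stand with the thumb wedge

### The arm

A 6-joint arm with a two-finger parallel gripper is mounted at the origin on the work surface. World frame = base frame: x ahead of the robot, y to its left, z up, the work surface at z = 0. Lengths are in mm, angles in rad, forces in N, time in s.
With the tool pointing down it reaches from about 300 to 775 mm from the base axis. Payload 14.6 kg.
Tool frame: the origin (TCP) lies on the centre line of the jaws, within the pads' length; the fingertips stand 19 mm ahead of it and the grasp point (between the pads) is the TCP (bot.tip_reach is the distance from the TCP to the fingertips, in mm); y points along the fingers, x is the direction in which the jaws open and shut, and the axes are right-handed (so a half turn about y gives the same grasp; the last joint's range is limited). The gripper opens to 85 mm and grips with 20 to 120 N. Pads are 22 mm wide; open, the fingers measure 114 mm over their backs; the gripper's body (76 mm by 85 mm) begins 54 mm behind the grasp point. The pads swing forward as they close: fully open they stand 13 mm farther back than shut.
Start: joints at [-1.192, 0.3, 1.521, -0, 1.321, -0.067], TCP at [237.141, -496.24, 250.281] pointing down, gripper open.
Joint ranges: [-3.03, 3.03], [-0.79, 2.21], [0.23, 2.52], [-1.04, 4.18], [0, 3.07], [-2.55, 2.55]. Speed limits (rad/s): [2.22, 2.22, 2.57, 3.14, 3.14, 3.14].

### API

Orientations are given as a unit quaternion [w, x, y, z].
In Python, from rig import bot gives the robot as it stands. Calls block until the motion is done:
- bot.move_to(position, orientation): joint-space move of the TCP to a pose.
- bot.servo_line(position, attitude=None, speed=150, until_force=None): straight line of the TCP; attitude=None keeps the orientation; speed is the mean speed in mm/s. With until_force (N) it stops when the force on the tool has changed by that much, and returns True; else False.
- bot.move_joints(angles): joint-space move.
- bot.move_gripper(opening, grip_force=None): finger opening in mm; grip_force is the grip in N (None keeps the last); returns when the fingers have stopped.
- bot.dwell(seconds).
- bot.ik(position, orientation): joint angles nearest the present ones, or None.
- bot.read_state(): the state.
- bot.read_camera(name): name is "side" or "top" or "wrist"; returns a dict with "image" (400x640x3 uint8, blue, green, red), "depth" (400x640 float32, mm along the optical axis (not along the pixel's ray), 0 where there is no reading), "fovy" (degrees; the focal length in pixels is half the picture's height over the tangent of half this angle, whatever the lens; pixels are square), "cx", "cy" (the principal point, pixels), "eye" and "attitude" of the camera in the world; the wrist camera has in their place "mount" (4x4, takes a point from camera to tool coordinates, whose origin is the TCP and whose axes are the tool frame's). Camera axes: x right, y down, z forward; pixel columns grow to the right and rows downward; lengths in mm; the calibration is good to about 2 mm. A picture is of the moment at which its call begins: read the wrist's pose just before it.
A pose or a line that the arm cannot do raises bot.MotionError and nothing moves.
- bot.finish_job(): hands the job in, once; it reports no verdict.
The state is a dict: "clock": time; "joint_positions": joint angles; "qvel": joint speeds; "effort": joint torques, N m; "ee_pos": TCP position; "tool_rot": TCP orientation; "ft_force": force on the tool from outside, world axes, zero at the start; "moment": the same for the moment, N m; "grip_width": finger opening in mm.
Only numpy, scipy, OpenCV 4.12 (cv2) and the standard library are available. Lean on these libraries where they do the work, as an engineer would, in place of code of your own. Each camera call takes 0.05 s, during which the arm holds its last target.

### The job

The empty gel tray lies loose in the casting stand. Slide the bar by its blue handle up against the tray until the tray sits snug on the end stop, then push the red thumb wedge along its ramp with a firm thumb's push (about 10 N) until it jams the bar fast, and let go so that the tray stays clamped by itself. Do not force anything, the thin tray cracks if it is squeezed hard, and leave the tube rack, bottle and comb where they stand.

Things in the scene. Friction and masses are not known exactly. Their poses are not given: they have to be found in the camera images.
- stand: White gel-casting stand fixed to the bench. Origin on the bench under it; x = clamping direction (from bar to end stop), y = from the wedge's tail to its nose, z up. Deck 22 mm above the bench, x -115 to 140, y -62 to 62 mm, and x -115 to -15, y -158 to -58 mm. Low rails guide the tray at y +-36.5 mm. Tops: ramp block 46, end wall 56 mm above the bench.
- stop_mean (a point): Mean place of the end stop's rubber face, fixed in the stand, 37 mm above the bench. The last user left the real end stop (grey, rubber-faced, 92 mm wide, top 51 mm above the bench) anywhere up to 2.5 mm either side of this along the stand's x, so where the bar seats must be felt.
- bar: Blue upright handle on the grey sliding bar: 14 (x) by 50 (y) by 38 mm tall; origin at the handle's centre, 74 mm above the bench, axes as the stand's. Slides only along the stand's x, about 1 N of friction, stays where left. Starts drawn back, 13 to 21 mm short of home. Pushed to +x it meets the tray and carries it to the end stop; 4 to 6 N on the handle seats it.
- bar_face (a point): Centre of the bar's rubber front face that meets the tray, 12 mm ahead (+x) of the handle's centre and 37 mm above the bench. In the bar's back, 38 mm to -y, sits the brass foot of an adjusting screw, which the wedge bears on; the last user left it standing out 2 to 8 mm, so where the wedge jams must be felt. The bar is 24 mm thick in x, 100 mm long in y, its top 55 mm above the bench.
- wedge: Upright thumb tab of the red wedge: 30 (x) by 14 (y) by 38 mm tall; origin at the tab's centre, 74 mm above the bench, axes as the stand's. The wedge is captive on its ramp behind the bar and slides in only along (0.174, 0.985) in the stand's x, y (y turned 10 degrees to +x), 115 mm of travel, about 1 N of friction until it meets the bar. Starts withdrawn.
- wedge_nose (a point): Thin front end of the wedge, at its front face, 39 mm above the bench; the wedge is 85 mm long, 22 mm thick here, 37 mm at the tail, top 55 mm above the bench. Starts clear of the bar's end. With the bar home it slides 32 to 102 mm before it meets the brass foot; then the push rises about 5 N per mm and squeezes the tray with about 1.3 times the push. Jammed at 10 N it holds when let go.
- tray: Loose open-ended gel tray of thin blue-tinted clear plastic, 100 mm (x) by 70 mm (y), floor 5 mm thick, side walls 23 mm higher; origin at the centre of its underside, on the stand's deck 22 mm above the bench, axes as the stand's. Starts a few mm away from the bar and from the end stop. 90 g.
- tube_rack: Bystander: blue rack of green-capped tubes, 64 by 104 mm, 90 mm tall; origin at the centre of its underside.
- buffer_bottle: Bystander: white bottle with blue cap, 54 mm across, 125 mm tall; origin at the centre of its underside.
- comb: Bystander: orange gel comb lying flat, 37 by 86 mm, 8 mm thick; origin on its underside, at the root of the teeth.
There are look-alikes about, which are no part of the job. Of the things like the tray, leave any that is green or yellow; of the rest the larger one is meant.

How it is judged:
By the outcome, as a careful person would: the job done as asked, in the order asked, and still so for the second after the job is handed in, with the robot touching nothing.
It also fails if it takes over 45 s, if anything falls off the work surface, if the arm or the gripper's body presses on something with over 40 N, if the wrist force passes 120 N, or if a joint passes its speed limit or range.

## Working session

There is one attempt and no reset: what is moved stays moved. The work goes in short steps, each a Python script; the robot and the scene stay as the last script left them, time stands still between calls to the robot, and variables do not carry over. Pictures are saved under pics/ and viewed, and the job is handed in when it is done.

```bash
ls; mkdir -p pics
python3 - <<'E'
from rig import bot
import cv2,numpy as np
for n in ("top","side"):
    c=bot.read_camera(n)
    cv2.imwrite(f"pics/{n}0.png",c["image"]); np.savez(f"{n}0.npz",**c)
    print(n,c["fovy"],c["cx"],c["cy"],c["eye"],c["attitude"])
s=bot.read_state();print(s)
E
```

```text
pics
top 56.28689708738173 315.1749225345488 197.566527815569 [449.36917008  10.39104246 950.31747622] [ 0.03543381 -0.70388971  0.70669327 -0.062196  ]
side 50.17745635833995 320.36024609482473 203.9099881983146 [ 341.11242485 -534.27394154  580.19467811] [-0.40253574  0.89670089 -0.16458862  0.0824808 ]
{'clock': 0.1, 'joint_positions': array([-1.19162707e+00,  3.00391809e-01,  1.52150847e+00,  4.95321524e-06,
        1.32071812e+00, -6.65695491e-02]), 'qvel': array([-0.00126595, -0.00078577, -0.00080695,  0.00104324,  0.0002951 ,
        0.00188223]), 'effort': array([ 1.37026982e-03, -5.44376349e+01, -3.62370014e+01, -8.35035780e-05,
        3.03404748e-03, -2.01785400e-05]), 'ee_pos': array([ 237.06139389, -496.07723501,  249.79552254]), 'tool_rot': array([ 0.59836256, -0.59793303,  0.37741169, -0.37682723]), 'ft_force': array([ 0.65457019,  0.46709926, -0.3507514 ]), 'moment': array([-0.02193682, -0.02888902, -0.02267025]), 'grip_width': 85.15401579866}
```

View pics/top0.png

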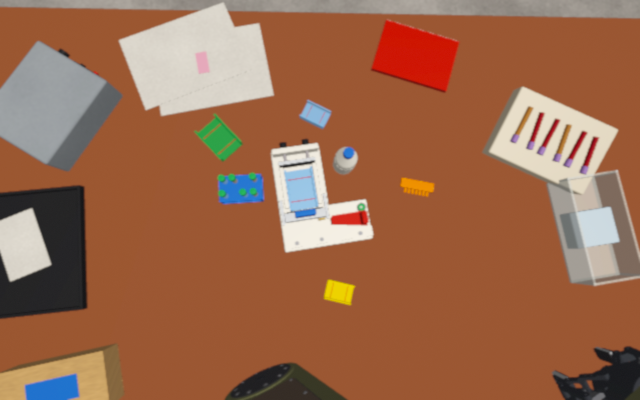

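View pics/side0.png

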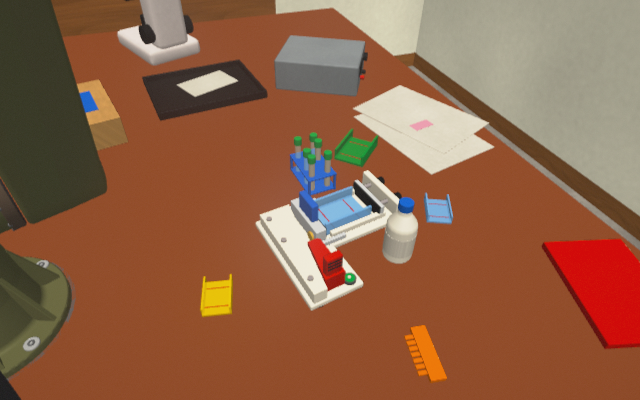

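```bash
cat > h.py <<'E'
import numpy as np,cv2
from scipy.spatial.transform import Rotation as R
def q2R(q): return R.from_quat([q[1],q[2],q[3],q[0]]).as_matrix()
def R2q(m):
    q=R.from_matrix(m).as_quat(); return [q[3],q[0],q[1],q[2]]
def cloud(c,pose=None):
    d=c["depth"].astype(float); f=200/np.tan(np.radians(float(c["fovy"]))/2)
    v,u=np.mgrid[0:400,0:640]
    P=np.stack([(u-c["cx"])/f*d,(v-c["cy"])/f*d,d],-1)
    if pose is None: Rm,t=q2R(c["attitude"]),c["eye"]
    else:
        M=c["mount"]; Rw=q2R(pose[1]); Rm=Rw@M[:3,:3]; t=Rw@M[:3,3]+pose[0]
    W=P@Rm.T+t; W[d==0]=np.nan
    return W
E
python3 - <<'E'
from h import *
c=dict(np.load("top0.npz")); W=cloud(c)
s=dict(np.load("side0.npz")); S=cloud(s)
for (u,v) in [(300,188),(315,113),(306,212),(348,218),(363,220),(300,150),(361,207),(346,160),(240,300),(290,245)]: print((u,v),W[v,u].round(1))
for (u,v) in [(308,205),(333,262),(310,235),(500,250)]: print('s',(u,v),S[v,u].round(1))
cv2.imwrite("pics/crop_t.png",cv2.resize(c["image"][130:260,260:385],None,fx=4.5,fy=4.5,interpolation=cv2.INTER_CUBIC))
cv2.imwrite("pics/crop_s.png",cv2.resize(s["image"][160:310,250:430],None,fx=4,fy=4,interpolation=cv2.INTER_CUBIC))
E
```

```text
(300, 188) [601.8  12.7  28.1]
(315, 113) [806.8 -27.    3. ]
(306, 212) [534.8  -1.2  95.5]
(348, 218) [ 524.  -102.8   55.3]
(363, 220) [ 516.1 -132.6   93.5]
(300, 150) [692.5  12.6  53.1]
(361, 207) [ 553.7 -139.3   27.8]
(346, 160) [657.  -95.4  96.8]
(240, 300) [328.  160.1   1.4]
(290, 245) [460.5  36.7  48.6]
s (308, 205) [529.6  -9.8  84.7]
s (333, 262) [ 520.5 -145.9   85.4]
s (310, 235) [521.9 -40.8  42.6]
s (500, 250) [ 8.515e+02 -1.595e+02 -2.000e-01]
```

View pics/crop_t.png

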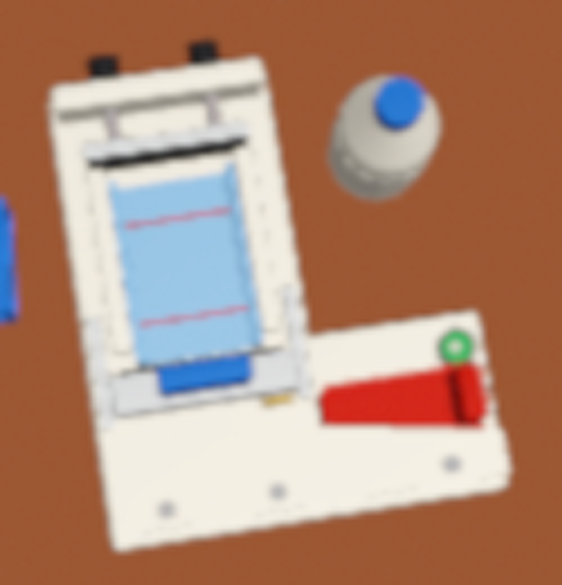

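View pics/crop_s.png

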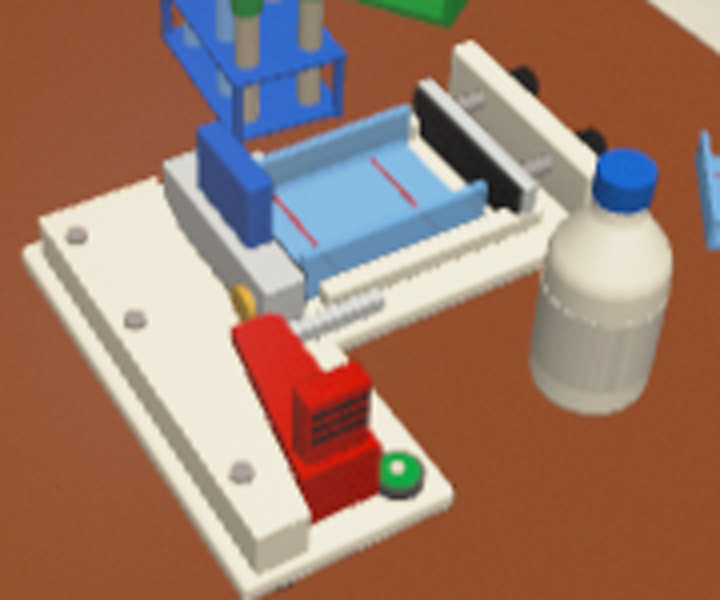

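The tray meant is the blue one in the stand (top px 300,188). The other blue one (315,113) is smaller and off the stand, and the green (218,137) and yellow (340,292) trays are excluded. The crop confirms that this tray lies between the bar and the end stop. Next I fit the poses.

```bash
cat > fit.py <<'E'
from h import *
c=dict(np.load("top0.npz")); W=cloud(c); s=dict(np.load("side0.npz")); S=cloud(s)
def masks(c):
    h=cv2.cvtColor(c["image"],cv2.COLOR_BGR2HSV).astype(int); H,Sa,V=h[...,0],h[...,1],h[...,2]
    return dict(red=((H<6)|(H>174))&(Sa>180)&(V>90), blue=(H>105)&(H<125)&(Sa>170), white=(Sa<50)&(V>120))
mt,ms=masks(c),masks(s)
def sel(P,m,c0,r,z0,z1): 
    with np.errstate(invalid='ignore'): k=m&(np.hypot(P[...,0]-c0[0],P[...,1]-c0[1])<r)&(P[...,2]>z0)&(P[...,2]<z1)
    return P[k]
# deck + ramp white pixels: yaw by min-area / long back edge
k=sel(W,mt['white'],(560,-30),220,15,60)
for nm,P,m in (('top',W,mt),('side',S,ms)):
    b=sel(P,m['blue'],(532,-5),50,60,100); r=sel(P,m['red'],(517,-135),60,60,100)
    for n,q in (('handle',b),('tab',r)):
        print(nm,n,len(q),q.mean(0).round(1),cv2.minAreaRect(q[:,:2].astype(np.float32)), q[:,2].max().round(1))
        t=q[q[:,2]>88]; 
        if len(t)>5: print('  topface',len(t),t.mean(0).round(1),cv2.minAreaRect(t[:,:2].astype(np.float32)))
# ramp top points z 42..50
q=sel(W,mt['white'],(490,-50),130,42,50); print('ramp',len(q),cv2.minAreaRect(q[:,:2].astype(np.float32)))
# outline of stand in image: fit in xy
from scipy.optimize import minimize
k=sel(W,np.ones_like(mt['white']),(560,-30),230,12,35)
print(len(k))
# template fit: signed-distance outline of deck at z=22 using all pixels with z>14 w/in region
with np.errstate(invalid='ignore'): stand=(W[...,2]>14)&(W[...,2]<58)&(mt['white'])
n,lab=cv2.connectedComponents(cv2.morphologyEx(stand.astype(np.uint8),cv2.MORPH_CLOSE,np.ones((9,9))))
comp=lab==lab[245,290]; 
cn,_=cv2.findContours(comp.astype(np.uint8),0,1); cn=max(cn,key=cv2.contourArea)[:,0]
f=200/np.tan(np.radians(float(c["fovy"]))/2); Rm=q2R(c["attitude"])
poly=np.array([[-115,62],[140,62],[140,-62],[-15,-62],[-15,-158],[-115,-158]],float)
def proj(p,th,x,y,z):
    X=np.c_[p[:,0]*np.cos(th)-p[:,1]*np.sin(th)+x,p[:,0]*np.sin(th)+p[:,1]*np.cos(th)+y,np.full(len(p),z)]
    q=(X-c["eye"])@Rm; return np.c_[q[:,0]/q[:,2]*f+c["cx"],q[:,1]/q[:,2]*f+c["cy"]]
def cost(a):
    pg=proj(poly,*a,22).astype(np.float32).reshape(-1,1,2)
    d=np.array([cv2.pointPolygonTest(pg,(float(x),float(y)),True) for x,y in cn])
    return np.sum(np.minimum(np.abs(d-.3),3)**1)
best=min((minimize(cost,[t,570,0],method='Nelder-Mead',options=dict(initial_simplex=[[t,570,0],[t+.05,570,0],[t,590,0],[t,570,20]],xatol=1e-4,fatol=1e-3)) for t in (0,.1,.2)),key=lambda r:r.fun)
print(best.x,best.fun/len(cn),len(cn))
im=cv2.resize(c["image"][130:260,260:385],None,fx=4.5,fy=4.5)
pp=((proj(poly,*best.x,22)-[260,130]+.5)*4.5).astype(int); cv2.polylines(im,[pp],True,(0,255,0),1)
cv2.imwrite("pics/fit.png",im)
E
python3 fit.py
```

```text
top handle 91 [533.3   1.   92.3] ((533.4445190429688, 1.0409603118896484), (11.178189277648926, 42.581573486328125), 8.058772087097168) 95.5
  topface 91 [533.3   1.   92.3] ((533.4445190429688, 1.0409603118896484), (11.178189277648926, 42.581573486328125), 8.058772087097168)
top tab 75 [ 522.9 -133.9   86.7] ((523.390869140625, -135.32388305664062), (28.368953704833984, 9.478742599487305), 9.367923736572266) 95.1
  topface 49 [ 522.9 -135.4   92.5] ((523.270263671875, -135.29537963867188), (28.06502914428711, 9.070722579956055), 0.723208487033844)
side handle 117 [532.9  -2.3  92.4] ((533.060546875, -2.289205551147461), (12.602981567382812, 46.22289276123047), 5.993331432342529) 94.6
  topface 117 [532.9  -2.3  92.4] ((533.060546875, -2.289205551147461), (12.602981567382812, 46.22289276123047), 5.993331432342529)
side tab 286 [ 519.8 -141.4   82.5] ((522.0243530273438, -138.07421875), (28.977123260498047, 15.35476303100586), 7.28203821182251) 94.6
  topface 144 [ 521.6 -139.7   91.9] ((522.3672485351562, -138.0037078857422), (28.278963088989258, 15.301748275756836), 7.28203821182251)
ramp 1484 ((543.3426513671875, -50.91082763671875), (151.8175811767578, 203.79974365234375), 8.66761302947998)
3502
[1.47657824e-01 5.67942672e+02 5.76984909e+00] 1.0556259754875734 455
```

View pics/fit.png

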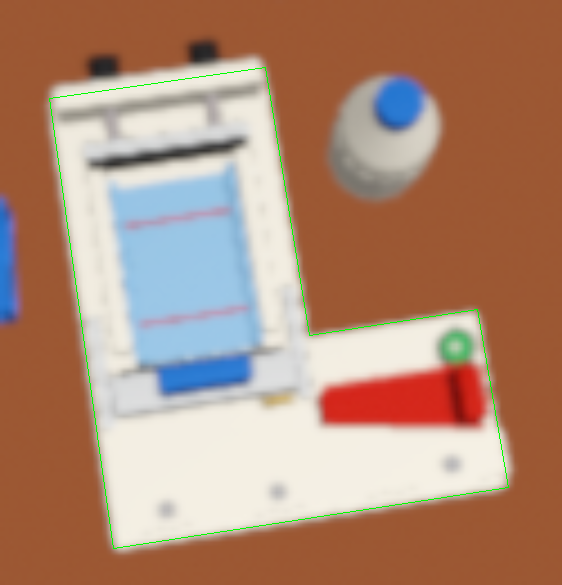

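Outline fit matches the stand well: yaw 8.5°, origin (568, 6). The handle comes out at stand y ≈ -2 (should be 0) and the tab at (-66, -135), both topping out at about 93 mm as specified. Next I approach and check force noise in free motion.

```bash
cat >> h.py <<'E'
TH=0.1477; O=np.array([568.,6.])
C,Sn=np.cos(TH),np.sin(TH)
RS=np.array([[C,-Sn],[Sn,C]])
def w(x,y,z): return np.r_[RS@[x,y]+O,z]
def s_(p): return RS.T@(np.array(p[:2])-O)
def fs(f): return np.r_[RS.T@f[:2],f[2]].round(2)
def att(sg):
    x=np.r_[RS@[0,1],0]*sg; y=np.array([0,0,-1.]); return R2q(np.c_[x,y,np.cross(x,y)])
E
python3 - <<'E'
from rig import bot; from h import *
j0=bot.read_state()["joint_positions"]
b=[]
for sg in (1,-1):
    a=bot.ik(w(-72,0,150),att(sg)); e=bot.ik(w(-66,-169,150),att(sg))
    print(sg,None if a is None else a.round(2),None if e is None else e.round(2))
    if a is not None: b.append((abs(a[5]),sg))
sg=min(b)[1]; open("sg","w").write(str(sg))
bot.move_gripper(0,20)
bot.move_to(w(-72,0,170),att(sg))
bot.servo_line(w(-72,0,84),speed=80)
st=bot.read_state(); print(st["clock"],st["ee_pos"],s_(st["ee_pos"]),fs(st["ft_force"]),st["grip_width"])
for i in range(4):
    bot.dwell(.02); print(fs(bot.read_state()["ft_force"]))
c=bot.read_camera("side"); cv2.imwrite("pics/side1.png",cv2.resize(c["image"][130:330,220:460],None,fx=3,fy=3))
E
```

```text
1 [-0.08  0.29  1.78 -0.    1.07 -1.8 ] [-0.38  0.41  1.62 -0.    1.11 -2.1 ]
-1 [-0.08  0.29  1.78 -0.    1.07  1.34] [-0.38  0.41  1.62 -0.    1.11  1.04]
4.1167 [497.0674529   -4.61488992  84.49061231] [-7.17223706e+01 -6.06302507e-02] [-0.14 -0.22  0.5 ] 0.2439615287294508
[-0.15 -0.73 -0.26]
[-0.29  0.2  -0.27]
[-0.2   0.11 -0.38]
[ 1.21 -0.76  0.47]
```

View pics/side1.png

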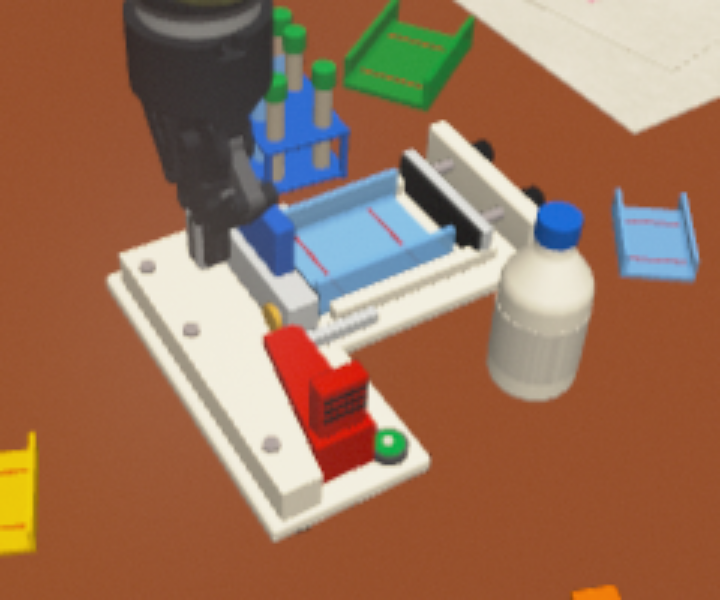

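Run:
```python
from rig import bot; from h import *
def mean(n=15):
    F=[]
    for i in range(n): bot.dwell(.01); F.append(fs(bot.read_state()["ft_force"]))
    return np.mean(F,0).round(2),np.std(F,0).round(2)
print(bot.read_state()["clock"],mean())
for i in range(2):
    r=bot.servo_line(w(-72+55,0,84),speed=10,until_force=4.5)
    st=bot.read_state(); print(r,st["clock"],s_(st["ee_pos"]).round(2),st["ee_pos"][2],fs(st["ft_force"])); print(mean())
    break
```

```text
4.2333 (array([-0.02, -0.03,  0.16]), array([0.49, 0.34, 0.42]))
True 7.5583 [-38.24   0.08] 83.63675705227459 [-0.03  0.38  0.01]
(array([-0.05, -0.01,  0.16]), array([0.38, 0.47, 0.53]))
```

```bash
cat >> h.py <<'E'
def mean(bot,n=12):
    F=[]
    for i in range(n): bot.dwell(.01); F.append(fs(bot.read_state()["ft_force"]))
    return np.mean(F,0).round(2)
E
python3 - <<'E'
from rig import bot; from h import *
x=s_(bot.read_state()["ee_pos"])[0]; 
for i in range(8):
    x0=s_(bot.read_state()["ee_pos"])[0]
    r=bot.servo_line(w(x0+1.5,0,84),speed=5,until_force=4.5)
    st=bot.read_state(); m=mean(bot); print(r,round(st["clock"],2),s_(st["ee_pos"]).round(2),fs(st["ft_force"]),m)
    if r or m[0]<-3.5: break
c=bot.read_camera("side"); cv2.imwrite("pics/side2.png",cv2.resize(c["image"][130:330,220:460],None,fx=3,fy=3))
E
```

```text
True 7.96 [-38.28   0.17] [0.13 1.36 0.28] [ 0.01 -0.16 -0.05]
```

View pics/side2.png

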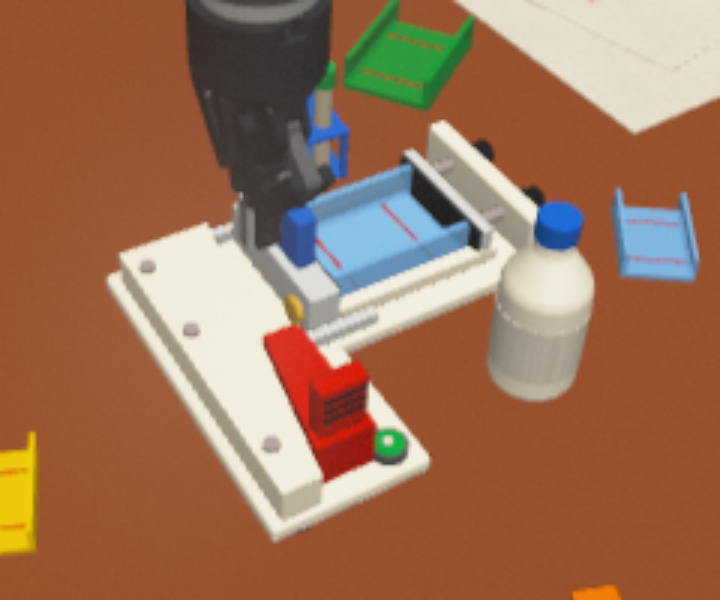

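Two force stops at the same place (-38.24, -38.28). The picture shows the tray at the black stop face. The force reads zero after each stop, so I check by pressing in small increments.

Run:
```python
from rig import bot; from h import *
x=-38.3
for i in range(12):
    x+=.3; bot.servo_line(w(x,0,84),speed=5)
    m=mean(bot,10); st=bot.read_state(); print(round(st["clock"],2),round(x,2),s_(st["ee_pos"]).round(2),m)
    if m[0]<-3.8: break
bot.servo_line(w(x-14,0,84),speed=60)
bot.servo_line(w(x-14,0,150),speed=120)
c=bot.read_camera("top"); cv2.imwrite("pics/top3.png",cv2.resize(c["image"][130:260,260:385],None,fx=4.5,fy=4.5,interpolation=cv2.INTER_CUBIC))
```

```text
8.56 -38.0 [-3.81e+01  1.00e-02] [-1.34  0.21 -0.06]
8.89 -37.7 [-3.803e+01  1.000e-02] [-5.19  0.05  2.29]
```

View pics/top3.png

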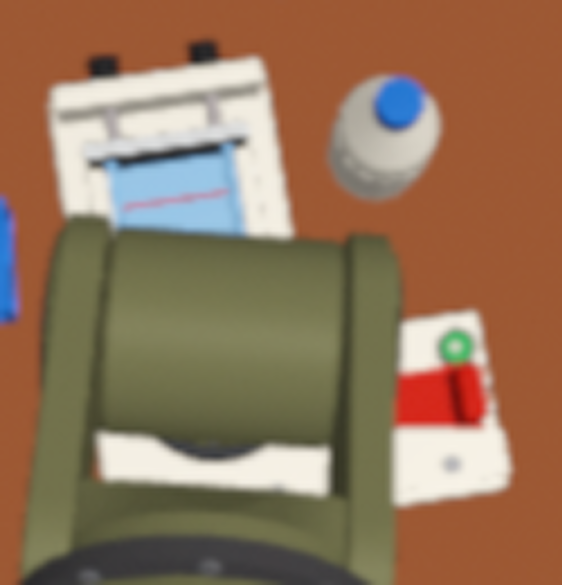

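Seated: the press held at about 5 N with the bar stopped, and the tray edge (px 175,160) lies flat on the black stop face. Next, the wedge.

Run:
```python
from rig import bot; from h import *
d=np.array([.174,.985]); p0=np.array([-68.,-170.])
bot.servo_line(w(*p0,150),speed=150)
bot.servo_line(w(*p0,84),speed=80)
print(mean(bot,6))
t=0
while t<135:
    r=bot.servo_line(w(*(p0+d*138),84),speed=25,until_force=5)
    st=bot.read_state(); m=mean(bot,6); q=s_(st["ee_pos"]); tn=(q-p0)@d
    print(r,round(st["clock"],2),q.round(2),round(tn,2),m)
    if tn-t<1.5: break
    t=tn
c=bot.read_camera("side"); cv2.imwrite("pics/side4.png",cv2.resize(c["image"][130:330,220:460],None,fx=3,fy=3))
```

```text
[ 0.06 -0.16  0.01]
True 15.11 [ -56.76 -106.23] 64.77 [ 0.54 -1.11  0.6 ]
True 15.58 [ -57.1  -106.16] 64.78 [ 0.65 -2.8   1.57]
```

View pics/side4.png

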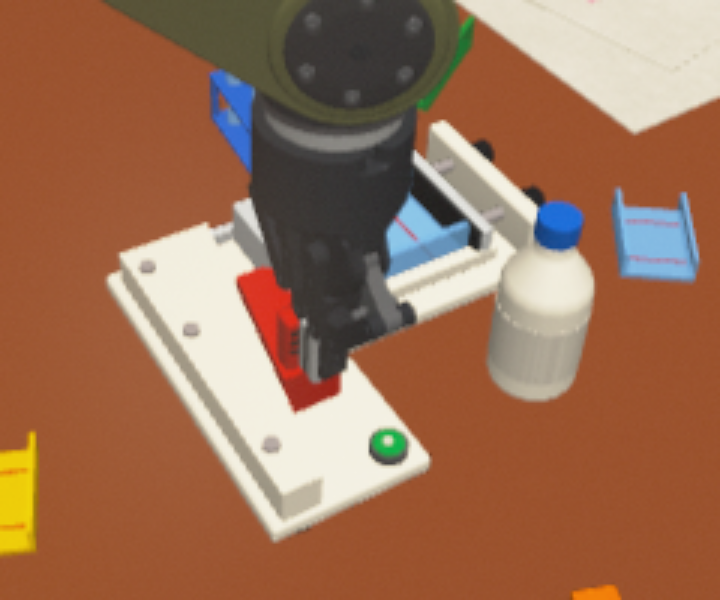

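The wedge has slid about 50 mm and met the foot. Next I press in small steps to about 10 N.

Run:
```python
from rig import bot; from h import *
d=np.array([.174,.985]); p0=np.array([-68.,-170.]); t=64.8
for i in range(16):
    q=None
    t+=.3; bot.servo_line(w(*(p0+d*t),84),speed=4)
    m=mean(bot,10); st=bot.read_state(); q=s_(st["ee_pos"]); f=-m[:2]@d
    print(round(st["clock"],2),round(t,2),q.round(2),round((q-p0)@d,2),m,round(f,2))
    if f>9.4: break
    if f>7: t-=.15
```

```text
16.18 65.1 [ -57.02 -106.02] 64.93 [-0.62 -5.03 -2.33] 5.06
16.51 65.4 [ -57.01 -105.94] 65.01 [-1.09 -6.78 -2.57] 6.87
16.84 65.7 [ -56.98 -105.88] 65.08 [-1.57 -8.59 -2.61] 8.73
17.18 65.85 [ -56.99 -105.84] 65.11 [-1.72 -9.57 -3.05] 9.73
```

Run:
```python
from rig import bot; from h import *
d=np.array([.174,.985]); p0=np.array([-68.,-170.])
t=65.95; bot.servo_line(w(*(p0+d*t),84),speed=4)
m=mean(bot,20); q=s_(bot.read_state()["ee_pos"]); print(m,round(-m[:2]@d,2),q.round(2))
bot.servo_line(w(*(p0+d*(t-15)),84),speed=20); print(mean(bot,6))
bot.servo_line(w(*(p0+d*(t-15)),170),speed=120)
bot.move_joints([-1.192,.3,1.521,0,1.321,1.0])
for n in ("top","side"):
    c=bot.read_camera(n); np.savez(n+"5.npz",**c)
    y,x=((130,260) if n=="top" else (130,220)); h,ww=((130,125) if n=="top" else (200,240))
    cv2.imwrite(f"pics/{n}5.png",cv2.resize(c["image"][y:y+h,x:x+ww],None,fx=600/h if n=="top" else 3,fy=600/h if n=="top" else 3,interpolation=cv2.INTER_CUBIC))
    W=cloud(c); hs=cv2.cvtColor(c["image"],cv2.COLOR_BGR2HSV).astype(int)
    for nm,mk,c0 in (('handle',(hs[...,0]>105)&(hs[...,0]<125)&(hs[...,1]>170),(550,0)),('tab',((hs[...,0]<6)|(hs[...,0]>174))&(hs[...,1]>180),(523,-100))):
        with np.errstate(invalid='ignore'): k=mk&(W[...,2]>88)&(W[...,2]<97)&(np.hypot(W[...,0]-c0[0],W[...,1]-c0[1])<60)
        print(n,nm,k.sum(),s_(W[k].mean(0)).round(1))
print(bot.read_state()["clock"])
```

```text
[ -2.2  -10.47  -3.08] 10.7 [ -56.98 -105.83]
[ 0.17 -0.14 -0.06]
top handle 95 [-20.7   0. ]
top tab 47 [-56.4 -83.6]
side handle 122 [-22.   -2.9]
side tab 118 [-59.5 -87.8]
21.2583
```

View pics/top5.png

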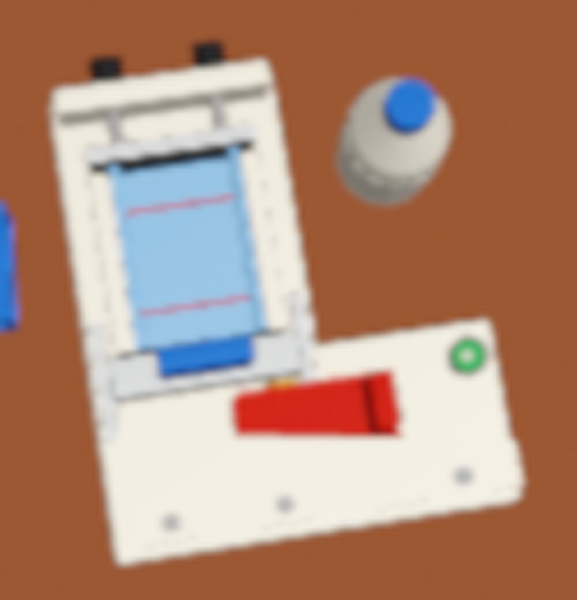

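View pics/side5.png

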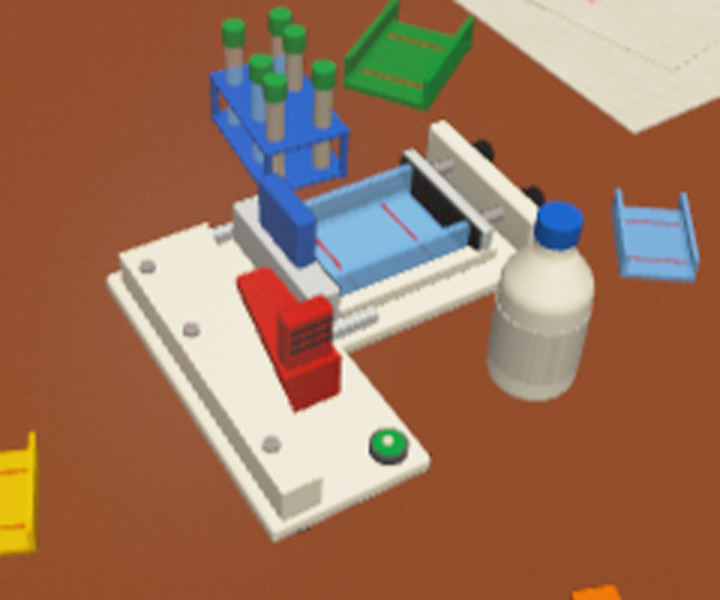

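The released wedge (top px 320,405) stays hard against the brass foot (283,383). The tray (190,250) is held between the bar and the black stop face, uncracked, with nothing touching it. The bottle and rack are where they were.

```bash
python3 -c "
from rig import bot
print(bot.finish_job())"
```

```text
the job is handed in; nothing more can be done
None
```

The tray is clamped on its own between the bar and the end stop, and I handed the job in at about 21 s of the 45 s allowed.

- **Bar:** I pushed it by its handle about 15 mm, until the tray met the end stop. It seated under about 5 N.
- **Wedge:** I pushed it along its ramp for roughly 51 mm until it met the brass foot. I then pressed in small steps to about 10.7 N (target about 10 N), backed off and moved clear.

**Last checks:** After I let go, both pictures show the wedge against the foot, the tray flush between bar and stop with no visible crack, and the rack and bottle where they were. I did not re-check the comb after the start; the arm never went near it.

**Things that disagreed:**
- The first stop on the wedge was made at 25 mm/s and a 5 N threshold, so it may have peaked higher for an instant. The later slow press up to 10.7 N barely moved the wedge, so that first peak probably came close to 10 N or more.
- The top and side cameras differ by 3 to 5 mm on where the tab ended up.

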